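# Index the marking table one hole on

### The arm

A 6-joint arm with a two-finger parallel gripper is mounted at the origin on the work surface. World frame = base frame: x ahead of the robot, y to its left, z up, the work surface at z = 0. Lengths are in m, angles in rad, forces in N, time in s.
With the tool pointing down it reaches from about 0.35 to 0.875 m from the base axis. Payload 15.5 kg.
Tool frame: the origin (TCP) lies midway between the tips of the shut fingers; the grasp point (between the pads) lies 19 mm behind it (grip_point_offset is the distance from the TCP to the grasp point, in m); y points along the fingers, z is the direction in which the jaws open and shut, and the axes are right-handed (so a half turn about y gives the same grasp; the last joint's range is limited). The gripper opens to 85 mm and grips with 20 to 120 N. Pads are 22 mm wide; open, the fingers measure 114 mm over their backs; the gripper's body (76 mm by 85 mm) begins 54 mm behind the grasp point. The pads swing forward as they close: fully open they stand 13 mm farther back than shut.
Start: joints at [1.03, 0.494, 1.345, -0, 1.302, -0.096], TCP at [0.269, 0.564, 0.197] pointing down, gripper open.
Joint ranges: [-2.91, 2.91], [-0.82, 2.16], [0.22, 2.67], [-1.22, 4.37], [0.12, 2.79], [-3.08, 3.08]. Speed limits (rad/s): [1.89, 1.89, 2.57, 3.01, 3.01, 3.01].

### API

Orientations are given as a rotation vector (axis times angle).
In Python, from bench import read_state, grab_frame, get_calibration, job_done, grip_point_offset gives the robot as it stands.
- The arm moves only by the tool servo_tool, never from a script. Its argument "rows" is a list of rows, each a list of 5 numbers: the opening, from 0 (shut) to 1 (fully open), then the shift along the tool's x, y, z in m, then the turn about the tool's y in rad. A call has 1 to 5 rows; each row shifts and turns the commanded pose from where the row before left it, along the tool's axes as they then stand; what a row does not reach is not made up. A row lasts 1/10 s, in which the tool goes at most 50 mm and 8.59 degrees, less where a joint would pass 70% of its speed; a pose out of reach is approached as far as the arm can. A call is refused whole if a number of a shift passes 0.05 or a number of a turn 0.15, either way. A call with a gripper value outside its range is refused whole. The fingers move at their own pace and stop on an object; the grip force is fixed at half the most. Time passes only in rows, so rows that do not move let the fingers close. It gives the time, the measured TCP pose, the force and the opening at its end, in the units of the state.
- read_state(): the state, without advancing time (a new reading comes with each control period).
- grab_frame(name): name is "scene" or "side" or "wrist"; returns the picture (420x560x3 uint8, red, green, blue); there is no depth.
- get_calibration(name): a dict with "vfov" (degrees; the focal length in pixels is half the picture's height over the tangent of half this angle, whatever the lens; pixels are square), "cx", "cy" (the principal point, pixels), "D" ([k1, k2, p1, p2, k3] as OpenCV has them; the pictures are not rectified), "rvec" (rotation vector, rad) and "tvec" (3), from world to camera coordinates, as OpenCV has them. Camera axes: x right, y down, z forward; pixel columns grow to the right and rows downward; lengths in m; the calibration is good to about 2 mm. A picture is of the moment at which its call begins: read the wrist's pose just before it. get_calibration takes no time and is no camera call; for the wrist camera it gives the pose at the moment of the call.
- job_done(): hands the job in, once; it reports no verdict.
The state is a dict: "time": time; "joints": joint angles; "qvel": joint speeds; "joint_torque": joint torques, N m; "position": TCP position; "tool_rot": TCP orientation; "contact_force": force on the tool from outside, world axes, zero at the start; "torque": the same for the moment, N m; "grip_width": finger opening in m.
Only numpy, scipy, OpenCV 4.12 (cv2) and the standard library are available. Lean on these libraries where they do the work, as an engineer would, in place of code of your own. Each camera call takes 0.05 s, during which the arm holds its last target. There are 200 camera calls.

### The job

The flange blank on the small rotary marking table has been pricked at this position: index the table one hole clockwise, seen from above. Press the blue plunger on the index arm down with a fingertip, push the arm round to the very next hole without running on past it, and let the plunger spring fully up with its pin home in that hole. Grasp nothing, keep off the clamped blank and its clamp knob, and leave the loose channel die, red die clip and bronze knob where they lie.

Things in the scene. Friction and masses are not known exactly. Their poses are not given: they have to be found in the camera images.
- plunger_top (a point): centre of the flat top of the blue round plunger button (32 mm across, 10 mm thick, its top 110 mm above the counter when up), at the outer end of the steel index arm, 136 mm from the table's axis; it moves with the button. The button travels 8 mm straight down and springs back up; it takes about 4.5 N to start and 7.5 N when fully in. Pressed fully in, its underside is still 1 mm above the steel cap (45 by 36 mm) under it.
- plunger (a joint): how far the plunger is pressed in (m): 0 up with the index pin home in a hole, 0.008 fully in. A rocker under the button lifts the index pin as the button goes down: the pin is clear of the hole at 0.0075. When let go between holes the pin rides on the ring and the plunger stays almost fully in; within about 3 mm of a hole (measured at the pin) the round nose of the pin draws the table in and the plunger comes up.
- table_axis (a point): point on the vertical axis of the rotary table, at the height of the table's top face (64 mm above the counter). The table is a 168 mm aluminium disc on a fixed green round base of 244 mm with a steel index ring; the index arm sticks out of it over the ring. The base is bolted down.
- faceplate (a joint): angle of the table with its index arm about the vertical axis (rad), counter-clockwise from above positive; about 0 at the start with the pin home in a hole. The 12 holes are 0.5236 apart, so the next hole clockwise is at -0.5236. The table turns freely with about 0.12 N m of friction when the pin is out and stays where it is left; with the pin home it is locked, but for a play of about 0.4 degrees.
- next_hole (a point): centre of the mouth of the next hole clockwise in the fixed index ring (12.5 mm hole with a brass bush, 100 mm from the axis, 42 mm above the counter). The index pin (11 mm) stands on the arm at 100 mm from the axis, in line between the axis and the plunger.
- blank: steel flange blank, a 136 mm disc 3 mm thick, clamped on the table by a black knob (38 mm across, top 92 mm above the counter) on the axis; the origin is at the centre of its underside. It turns with the table. A fixed punch post, 190 mm tall, reaches over it from the side opposite to the index arm.
- channel_die: loose bright steel channel die lying on the counter, 110 x 36 x 30 mm, about 0.22 m from the table's axis; origin under its centre, x along its length. To be left alone.
- die_clip: loose red die clip on the counter, 52 x 24 mm, 45 mm high with its screw, about 0.21 m from the table's axis, beside the end of the arm on its counter-clockwise side; origin under its centre. To be left alone.
- bronze_knob: loose cast bronze star knob standing on its boss, 48 mm across, 27 mm high, about 0.21 m from the table's axis on the clockwise side of the arm; origin under its centre. To be left alone.

How it is judged:
On the way, in this order (a step that is already met when the one before it is completed fails the run):
1. the plunger is pressed in by the fingers while the table still stands at its first hole (value of joint plunger above 0.0065 m and value of joint faceplate above -0.12 rad and contact force between the fingers and plunger above 1 N), for 0.05 s.
2. the table is turned clockwise off its hole with the pin out (value of joint plunger above 0.005 m and value of joint faceplate below -0.2 rad).
3. the plunger has sprung up with its pin home in the next hole clockwise (value of joint plunger below 0.0015 m and value of joint faceplate between -0.564 and -0.484 rad), for 0.2 s.
At the end, for the whole second after the job is handed in: The table rests in the next hole clockwise (0.5236 rad, within 0.04 rad), the plunger is up to within 1.5 mm, and the three loose things lie within 20 mm of where they were (all of step 3 and velocity of joint faceplate between -0.05 and 0.05 rad/s and distance of each of channel_die, die_clip, bronze_knob from where it was at the start of the episode below 0.02 m); the robot touches nothing.
It fails at once if the table is run on past the next hole, more than half-way to the one after (value of joint faceplate below -0.785 rad).
It fails at once if the table is turned the wrong way (value of joint faceplate above 0.2 rad).
It fails at once if the clamped blank or its clamp knob is pushed or gripped (contact force between any of the fingers, the arm and blank above 2 N).
It fails at once if the plunger is taken between the fingers instead of being pressed with them (distance between the grasp point and plunger_top below 0.01 m and contact force between the fingers and plunger above 1 N).
It fails at once if a loose thing is shifted, lifted or carried (distance of any of channel_die, die_clip, bronze_knob from where it was at the start of the episode above 0.02 m).
It also fails if it takes over 32 s, if anything falls off the work surface, if the arm or the gripper's body presses on something with over 40 N, if the wrist force passes 120 N, or if a joint passes its speed limit or range.

## Working session

There is one attempt and no reset: what is moved stays moved. The work goes in short steps, Python scripts to look and compute and a tool call to move; the robot and the scene stay as the last step left them, time stands still between calls to the robot, and variables do not carry over. Pictures are saved under pics/ and viewed, about 8 in all and at most 12, crops included, and the job is handed in when it is done.

Besides the shell and the picture viewer there is one more tool, called after "Request:" as name(argument=value, ...), one argument or row to a line, values as JSON. servo_tool: Moves the arm, as the interface text tells. Its arguments: {"type":"object","properties":{"rows":{"type":"array","items":{"type":"array","items":{"type":"number"}}}},"required":["rows"]}

```bash
mkdir -p pics; python3 - <<'E'
from bench import *
import cv2
print(read_state()); print(grip_point_offset)
for n in("scene","side"):
    f=grab_frame(n); cv2.imwrite(f"pics/{n}0.png",f[:,:,::-1]); print(n,get_calibration(n))
E
```

```text
{'time': 0.0, 'joints': array([ 1.03048078e+00,  4.94199357e-01,  1.34617706e+00, -2.66398844e-05,
        1.30249888e+00, -9.55475069e-02]), 'qvel': array([-1.17592158e-03, -3.81694855e-04,  1.00281360e-03,  9.02612030e-06,
       -1.48542336e-03, -6.13970947e-05]), 'joint_torque': array([ 6.54756786e-04, -8.82162094e+01, -3.83878505e+01, -3.86163310e-05,
        9.98345698e-03, -1.11171996e-04]), 'position': array([0.26871604, 0.56380883, 0.19687467]), 'tool_rot': array([-1.54373971,  0.34914934, -0.34855373]), 'contact_force': array([-0.17563878,  0.36846449, -0.45949283]), 'torque': array([-0.01170995,  0.00429855,  0.02938947]), 'grip_width': 0.08533416076437757}
0.0187
scene {'vfov': 51.45358194052146, 'cx': 275.3361494651689, 'cy': 215.10269117751972, 'D': array([-0.12296898,  0.        ,  0.        ,  0.        ,  0.        ]), 'rvec': array([ 1.99545122,  0.85812952, -0.49217482]), 'tvec': array([-0.4656016 , -0.11517458,  1.11259702])}
side {'vfov': 48.49234245419824, 'cx': 278.660078456124, 'cy': 209.70660218118547, 'D': array([-0.10583877,  0.        ,  0.        ,  0.        ,  0.        ]), 'rvec': array([ 2.35080034, -0.66831192,  0.24126226]), 'tvec': array([-0.45849603,  0.33006184,  0.79443045])}
```

View pics/scene0.png

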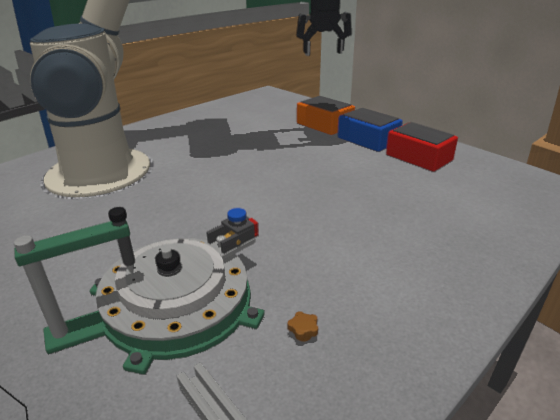

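View pics/side0.png

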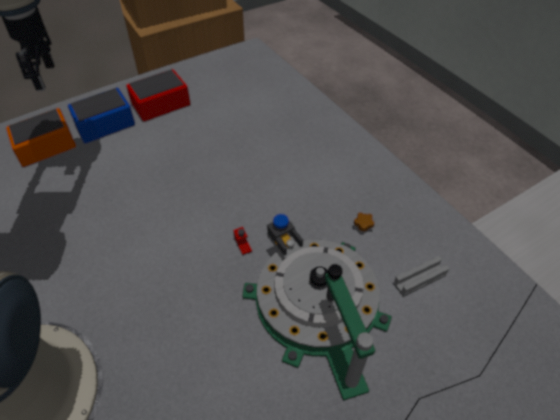

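The scene view shows the blue button at about (237,215), the clamp knob at (168,258) and the bronze knob at (303,326). In the side view the button is at (281,221), the clip at (242,240) and the brass bushes ring the table around (319,285).

```bash
cat > h.py <<'E'
import numpy as np, cv2
from bench import *
from scipy.optimize import least_squares
def ray(c,uv,h=420):
    f=h/2/np.tan(np.radians(c["vfov"])/2); K=np.array([[f,0,c["cx"]],[0,f,c["cy"]],[0,0,1]])
    p=cv2.undistortPoints(np.array(uv,float).reshape(-1,1,2),K,c["D"]).reshape(-1,2)
    R=cv2.Rodrigues(c["rvec"])[0]; d=np.c_[p,np.ones(len(p))]@R; return -R.T@c["tvec"],d
def plane(c,uv,z):
    o,d=ray(c,uv); return (o+d*((z-o[2])/d[:,2])[:,None])[:,:2]
def blobs(img,lo,hi,amin=8):
    m=cv2.inRange(cv2.cvtColor(img,cv2.COLOR_RGB2HSV),lo,hi)
    n,l,s,c=cv2.connectedComponentsWithStats(m); return [(c[i],s[i]) for i in range(1,n) if s[i,4]>=amin]
E
python3 - <<'E'
from h import *
for n in("scene","side"):
    im=cv2.imread(f"pics/{n}0.png")[:,:,::-1].copy(); c=get_calibration(n)
    for p,s in blobs(im,(105,150,60),(125,255,255),40):
        print(n,"blue",p.round(1),s,plane(c,p,.107).round(4))
    b=[(p,s[4]) for p,s in blobs(im,(12,110,70),(28,255,255),6)]
    X=plane(c,[p for p,_ in b],.042)
    for (p,a),x in zip(b,X): print("  br",p.round(1),a,x.round(4))
    for p,s in blobs(im,(0,170,60),(6,255,255),20): print("  red",p.round(1),s[4],plane(c,p,.02).round(3))
    for k in (92,): print("  knob",plane(c,[(168,258)] if n=="scene" else [(319,275)],.092))
E
```

```text
scene blue [32.2 17.9] [  13    0   40   52 1179] [[-3.1828  0.7491]]
scene blue [ 46.6 127.6] [ 40 110  14  36 160] [[-0.1273 -0.0653]]
scene blue [365.1 132.1] [ 338  116   64   35 1249] [[0.4872 0.4758]]
scene blue [236.4 214.6] [228 208  18  14 199] [[0.563  0.0255]]
  br [213.9  66.5] 13922 [-0.5578  0.7874]
  br [307.   25.5] 32 [-1.0857  1.9448]
  br [548.3 144.8] 1233 [0.7905 0.9247]
  br [319.5 117.5] 897 [0.2214 0.6131]
  br [228.8 233.8] 40 [0.5205 0.0367]
  br [238.1 241.8] 15 [0.5515 0.0333]
  br [114.8 269. ] 16 [ 0.4702 -0.1627]
  br [234.3 271.1] 44 [ 0.6103 -0.0221]
  br [552.  306.7] 722 [1.0091 0.2608]
  br [107. 290.] 50 [ 0.5103 -0.1954]
  br [230.5 293. ] 52 [ 0.6469 -0.0586]
  br [113.4 311.2] 57 [ 0.5606 -0.2089]
  br [209.  314.2] 61 [ 0.6609 -0.1086]
  br [303.3 325.7] 642 [ 0.769  -0.0274]
  br [138.  325.4] 67 [ 0.6108 -0.1954]
  br [174.  326.4] 67 [ 0.6469 -0.1586]
  red [420.7 150.3] 1698 [[0.54  0.665]]
  red [254.3 225.4] 47 [[0.506 0.109]]
  knob [[ 0.56756577 -0.11073658]]
side blue [104.7 121.1] [  69   88   65   54 1272] [[0.3573 0.5221]]
side blue [280.5 220.9] [273 214  16  14 160] [[0.5579 0.0234]]
  br [178.8  19.1] 1085 [0.7654 1.0389]
  br [ 43.  144.9] 1283 [0.1972 0.6095]
  br [364.2 219.9] 202 [ 0.7402 -0.0238]
  br [285.1 238.2] 55 [0.5695 0.0243]
  br [313.5 244. ] 12 [ 0.6111 -0.0193]
  br [339.5 248.7] 11 [ 0.6494 -0.0573]
  br [360.4 264.7] 20 [ 0.6615 -0.1113]
  br [272.3 267.4] 32 [ 0.5093 -0.0239]
  br [369.7 286.2] 27 [ 0.6459 -0.1604]
  br [266.  289.4] 38 [ 0.4729 -0.0608]
  br [366.3 309.8] 38 [ 0.6087 -0.1972]
  br [273.5 312.8] 42 [ 0.4592 -0.1109]
  br [294.2 330.1] 45 [ 0.4727 -0.1604]
  br [322.1 336. ] 41 [ 0.5087 -0.1967]
  red [159.8 101.3] 1193 [[0.535 0.645]]
  red [242.1 242.2] 196 [[0.495 0.078]]
  knob [[ 0.55661313 -0.11227626]]
```

```bash
cat >> h.py <<'E'
def togo(t):
    s=read_state(); R=cv2.Rodrigues(s["tool_rot"])[0]; d=R.T@(np.array(t)-s["position"])
    print("t",round(s["time"],2),"pos",s["position"].round(4),"F",s["contact_force"].round(1),"move(tool)",d.round(4)); return R
E
python3 - <<'E'
from h import *
print(togo([.5605,.026,.18]).round(3))
E
```

```text
t 0.1 pos [0.2688 0.5639 0.197 ] F [0.6 1.1 0.9] move(tool) [ 0.4948  0.0173 -0.36  ]
[[ 0.903 -0.001  0.43 ]
 [-0.43  -0.001  0.903]
 [-0.    -1.    -0.001]]
```

Request:
servo_tool(
  rows=[
    [0, 0, 0, 0, -0.148],
    [0, 0, 0, 0, -0.148],
    [0, 0, 0, 0, -0.148],
    [0, 0.02, 0, -0.04, 0],
    [0, 0.02, 0, -0.04, 0],
  ],
)

```text
time: 0.6
position: [0.3087, 0.4834, 0.1969]
tool_rot: [-1.571, -0.001, 0.002]
contact_force: [0.3, -0.4, 0.7]
grip_width: 0.0123
```

Request:
servo_tool(
  rows=[
    [0, 0.02, 0, -0.04, 0],
    [0, 0.02, 0, -0.04, 0],
    [0, 0.02, 0, -0.04, 0],
    [0, 0.02, 0, -0.04, 0],
    [0, 0.02, 0, -0.04, 0],
  ],
)

```text
time: 1.1
position: [0.409, 0.2823, 0.1974]
tool_rot: [-1.571, 0.001, -0.0]
contact_force: [0.5, 1.2, -0.7]
grip_width: -0.0001
```

Request:
servo_tool(
  rows=[
    [0, 0.02, 0, -0.04, 0],
    [0, 0.02, 0, -0.04, 0],
    [0, 0.02, 0, -0.04, 0],
    [0, 0.02, 0, -0.04, 0],
    [0, 0.02, 0, -0.03, 0],
  ],
)

```text
time: 1.6
position: [0.5089, 0.0916, 0.1974]
tool_rot: [-1.571, 0.002, -0.001]
contact_force: [0.1, 0.7, 0.8]
grip_width: 0.0001
```

```bash
python3 - <<'E'
from h import *
print(togo([.5605,.026,.14]).round(3)); print(read_state()["joints"].round(2))
E
```

```text
t 1.6 pos [0.5089 0.0916 0.1974] F [0.1 0.7 0.8] move(tool) [ 0.0518  0.0574 -0.0655]
[[ 1.    -0.     0.002]
 [-0.002 -0.     1.   ]
 [-0.    -1.    -0.   ]]
[ 0.06  0.34  1.61 -0.    1.19 -1.51]
```

Request:
servo_tool(
  rows=[
    [0, 0.026, 0, -0.033, 0],
    [0, 0.026, 0, -0.033, 0],
    [0, 0, 0.035, 0, 0],
    [0, 0, 0.032, 0, 0],
    [0, 0, 0, 0, 0],
  ],
)

```text
time: 2.1
position: [0.5578, 0.0278, 0.1269]
tool_rot: [-1.57, 0.007, 0.004]
contact_force: [-0.1, 0.3, 0.3]
grip_width: 0.0001
```

```bash
python3 - <<'E'
from h import *
togo([.5605,.026,.12])
a=[grab_frame(n)[y:y+200,x:x+200,::-1] for n,x,y in(("scene",140,120),("side",190,130))]
cv2.imwrite("pics/near.png",cv2.resize(np.hstack(a),(800,400),interpolation=cv2.INTER_CUBIC))
E
```

```text
t 2.1 pos [0.5578 0.0278 0.1269] F [-0.1  0.3  0.3] move(tool) [ 0.0027  0.0069 -0.0018]
```

View pics/near.png

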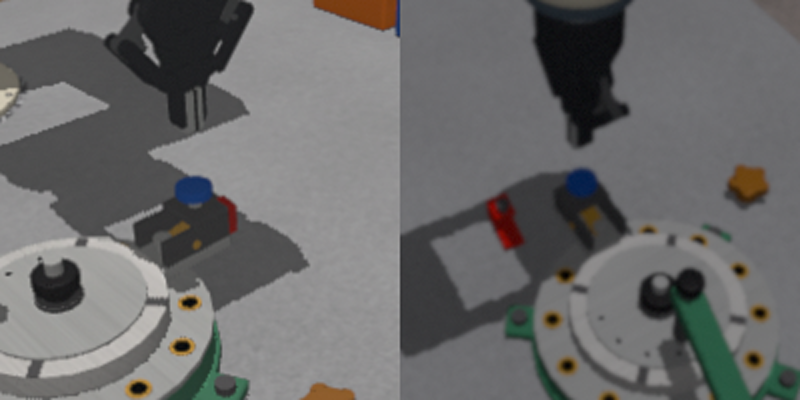

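The fingertips hang over the button in both views (scene crop tip at (195,130), button at (195,188)), but the gap looks bigger than 17 mm. I'll check this by projecting the TCP.

```bash
python3 - <<'E'
from h import *
p=read_state()["position"]
for n,x,y in(("scene",140,120),("side",190,130)):
    c=get_calibration(n); f=210/np.tan(np.radians(c["vfov"])/2); K=np.array([[f,0,c["cx"]],[0,f,c["cy"]],[0,0,1]])
    P=np.array([p,[.5605,.026,.110],[.56,-.11,.064]])
    uv=cv2.projectPoints(P,c["rvec"],c["tvec"],K,c["D"])[0].reshape(-1,2)
    print(n,uv.round(1),((uv-[x,y])*2).round(0).tolist())
# triangulate tip by eye
A=[];b=[]
for n,uv in(("scene",(237.5,185)),("side",(279,203))):
    o,d=ray(get_calibration(n),uv); d=d[0]/np.linalg.norm(d[0]); M=np.eye(3)-np.outer(d,d); A.append(M); b.append(M@o)
print("tip",np.linalg.solve(sum(A),sum(b)))
A=[];b=[]
for n,uv in(("scene",(236.4,214.6)),("side",(280.5,220.9))):
    o,d=ray(get_calibration(n),uv); d=d[0]/np.linalg.norm(d[0]); M=np.eye(3)-np.outer(d,d); A.append(M); b.append(M@o)
print("btn",np.linalg.solve(sum(A),sum(b)))
E
```

```text
scene [[235.7 201. ]
 [235.6 212.4]
 [168.6 270. ]] [[191.0, 162.0], [191.0, 185.0], [57.0, 300.0]]
side [[280.3 211. ]
 [281.  218.5]
 [318.9 281.4]] [[181.0, 162.0], [182.0, 177.0], [258.0, 303.0]]
tip [0.55896313 0.03212029 0.15553796]
btn [0.55961915 0.02701534 0.10380847]
```

```bash
python3 - <<'E'
from h import *
togo([.5605,.026,.12])
a=[cv2.resize(grab_frame(n)[y:y+100,x:x+100,::-1],(400,400),interpolation=cv2.INTER_CUBIC) for n,x,y in(("scene",187,150),("side",230,150))]
im=np.hstack(a); im=(255*(im/255.)**.6).astype(np.uint8)
cv2.imwrite("pics/near2.png",im)
togo([.5605,.026,.12])
E
```

```text
t 2.2 pos [0.5603 0.0281 0.1308] F [-0.4 -0.4  0.9] move(tool) [ 0.0002  0.0108 -0.0021]
t 2.3 pos [0.5613 0.0282 0.1321] F [-0.7  0.1  0. ] move(tool) [-0.0009  0.0121 -0.0022]
```

View pics/near2.png

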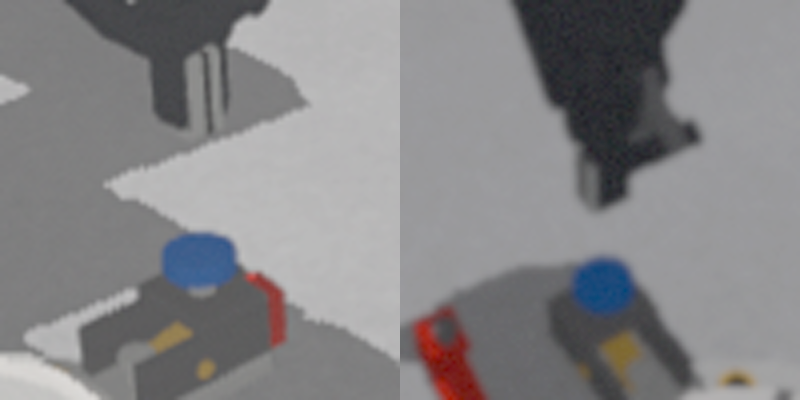

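The tip triangulates to z≈0.155 while the reported TCP is at 0.131, so the tip's height is uncertain. To be safe I'll approach 13 mm off-centre on the trailing side, which keeps the grasp point more than 10 mm from plunger_top, and find contact by force.

Request:
servo_tool(
  rows=[
    [0, -0.013, 0, -0.002, 0],
    [0, 0, 0.01, 0, 0],
    [0, 0, 0.005, 0, 0],
    [0, 0, 0, 0, 0],
    [0, 0, 0, 0, 0],
  ],
)

```text
time: 2.8
position: [0.5479, 0.026, 0.1155]
tool_rot: [-1.571, 0.0, -0.001]
contact_force: [1.0, 0.7, 0.4]
grip_width: 0.0002
```

Request:
servo_tool(
  rows=[
    [0, 0, 0.003, 0, 0],
    [0, 0, 0.003, 0, 0],
    [0, 0, 0, 0, 0],
  ],
)

```text
time: 3.1
position: [0.5473, 0.026, 0.1091]
tool_rot: [-1.571, 0.001, -0.0]
contact_force: [-0.0, -0.9, -0.7]
grip_width: 0.0001
```

```bash
python3 - <<'E'
from h import *
togo([.5475,.026,.105])
a=[cv2.resize(grab_frame(n)[y:y+100,x:x+100,::-1],(400,400),interpolation=cv2.INTER_CUBIC) for n,x,y in(("scene",187,150),("side",230,150))]
im=np.hstack(a); im=(255*(im/255.)**.6).astype(np.uint8)
cv2.imwrite("pics/near3.png",im)
E
```

```text
t 3.1 pos [0.5473 0.026  0.1091] F [-0.  -0.9 -0.7] move(tool) [0.0002 0.0041 0.    ]
```

View pics/near3.png

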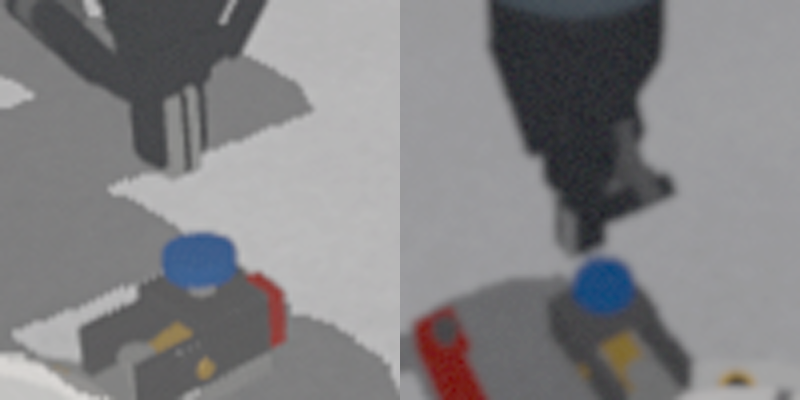

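No contact at a reported z of 0.109. The tip (scene crop (180,178)) is still about 25 mm above the button top (200,243), so I'll carry on down under force watch, staying off-centre.

Request:
servo_tool(
  rows=[
    [0, 0, 0.005, 0, 0],
    [0, 0, 0.005, 0, 0],
    [0, 0, 0.004, 0, 0],
    [0, 0, 0, 0, 0],
  ],
)

```text
time: 3.6
position: [0.5471, 0.026, 0.0947]
tool_rot: [-1.571, 0.002, 0.0]
contact_force: [-0.3, -0.6, -0.8]
grip_width: 0.0
```

Request:
servo_tool(
  rows=[
    [0, 0, 0.003, 0, 0],
    [0, 0, 0.002, 0, 0],
    [0, 0, 0, 0, 0],
  ],
)

```text
time: 3.9
position: [0.5473, 0.026, 0.0902]
tool_rot: [-1.571, 0.001, -0.0]
contact_force: [-0.4, -0.4, 0.4]
grip_width: -0.0003
```

Request:
servo_tool(
  rows=[
    [0, 0, 0.002, 0, 0],
    [0, 0, 0, 0, 0],
  ],
)

```text
time: 4.1
position: [0.5474, 0.026, 0.0883]
tool_rot: [-1.571, 0.001, -0.001]
contact_force: [0.4, 0.3, -1.3]
grip_width: -0.0002
```

Request:
servo_tool(
  rows=[
    [0, 0, 0.002, 0, 0],
    [0, 0, 0, 0, 0],
  ],
)

```text
time: 4.3
position: [0.5474, 0.026, 0.0863]
tool_rot: [-1.571, 0.001, -0.0]
contact_force: [-0.5, -0.2, 0.3]
grip_width: 0.0001
```

Request:
servo_tool(
  rows=[
    [0, 0, 0.002, 0, 0],
    [0, 0, 0, 0, 0],
  ],
)

```text
time: 4.5
position: [0.5474, 0.026, 0.0843]
tool_rot: [-1.571, 0.001, -0.0]
contact_force: [-0.4, 0.2, 1.2]
grip_width: 0.0002
```

Request:
servo_tool(
  rows=[
    [0, 0, 0.002, 0, 0],
    [0, 0, 0, 0, 0],
  ],
)

```text
time: 4.7
position: [0.5474, 0.026, 0.0822]
tool_rot: [-1.571, 0.001, -0.0]
contact_force: [0.5, -0.3, 1.0]
grip_width: -0.0001
```

```bash
python3 - <<'E'
from h import *
togo([.5475,.026,.08])
a=[cv2.resize(grab_frame(n)[y:y+100,x:x+100,::-1],(400,400),interpolation=cv2.INTER_CUBIC) for n,x,y in(("scene",187,150),("side",230,150))]
im=np.hstack(a); im=(255*(im/255.)**.6).astype(np.uint8)
cv2.imwrite("pics/near4.png",im)
E
```

```text
t 4.7 pos [0.5474 0.026  0.0822] F [ 0.5 -0.3  1. ] move(tool) [0.0001 0.0022 0.    ]
```

View pics/near4.png

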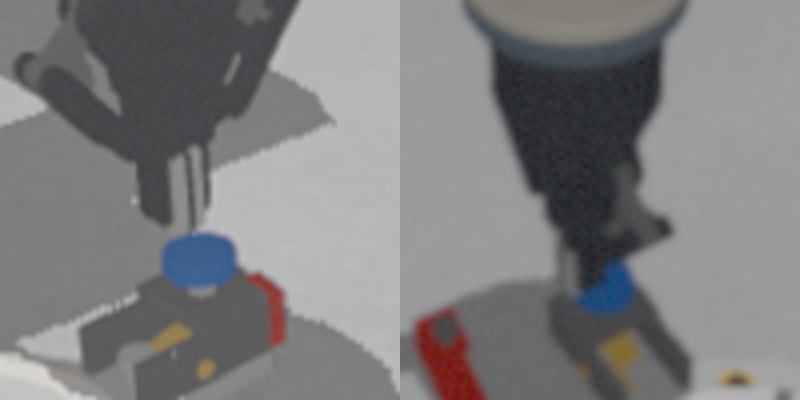

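```bash
python3 - <<'E'
from h import *
for n in("scene","side"):
    c=get_calibration(n); f=210/np.tan(np.radians(c["vfov"])/2); K=np.array([[f,0,c["cx"]],[0,f,c["cy"]],[0,0,1]])
    P=np.array([[.5475,.026,z] for z in(.082,.1,.11,.12)]+[[.5605-.016,.026,.11]])
    print(n,((cv2.projectPoints(P,c["rvec"],c["tvec"],K,c["D"])[0].reshape(-1,2)-([187,150] if n=="scene" else [230,150]))*4).round(0).tolist())
E
```

```text
scene [[179.0, 294.0], [177.0, 258.0], [175.0, 238.0], [173.0, 217.0], [171.0, 235.0]]
side [[182.0, 320.0], [181.0, 298.0], [181.0, 285.0], [181.0, 272.0], [176.0, 287.0]]
```

Both views put the tip's lower end at z≈0.11, right at the button's trailing half (side crop (590,292)). Pressing on.

Request:
servo_tool(
  rows=[
    [0, 0, 0.002, 0, 0],
    [0, 0, 0, 0, 0],
  ],
)

```text
time: 5.0
position: [0.5474, 0.026, 0.0803]
tool_rot: [-1.571, 0.001, -0.0]
contact_force: [0.5, -0.2, -0.2]
grip_width: 0.0
```

Request:
servo_tool(
  rows=[
    [0, 0, 0.002, 0, 0],
    [0, 0, 0, 0, 0],
  ],
)

```text
time: 5.2
position: [0.5474, 0.026, 0.0783]
tool_rot: [-1.571, 0.001, -0.0]
contact_force: [-0.2, 0.5, -0.0]
grip_width: -0.0003
```

Request:
servo_tool(
  rows=[
    [0, 0, 0.002, 0, 0],
    [0, 0, 0, 0, 0],
  ],
)

```text
time: 5.4
position: [0.5475, 0.026, 0.0763]
tool_rot: [-1.571, 0.001, -0.001]
contact_force: [-0.0, -0.2, -0.1]
grip_width: -0.0002
```

```bash
python3 - <<'E'
from h import *
togo([.5475,.026,.08])
a=[cv2.resize(grab_frame(n)[y:y+80,x:x+80,::-1],(400,400),interpolation=cv2.INTER_CUBIC) for n,x,y in(("scene",197,170),("side",240,180))]
im=np.hstack(a); im=(255*(im/255.)**.5).astype(np.uint8)
cv2.imwrite("pics/near5.png",im)
E
```

```text
t 5.4 pos [0.5475 0.026  0.0763] F [-0.  -0.2 -0.1] move(tool) [-0.     -0.0037  0.    ]
```

View pics/near5.png

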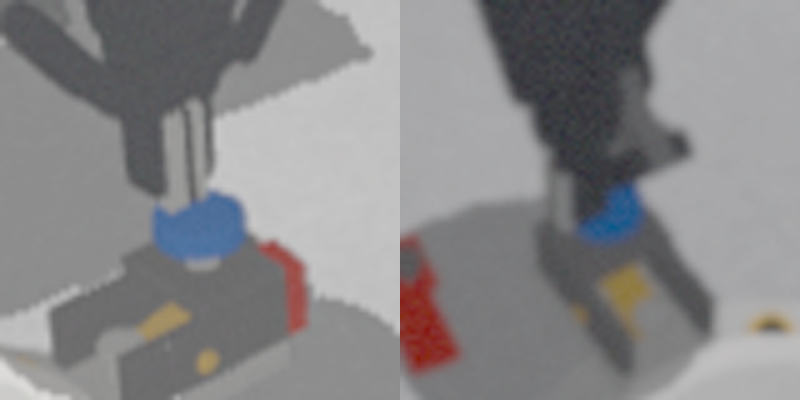

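The tip now overlaps the button top in the scene crop at (185,210), just above contact. Continuing.

Request:
servo_tool(
  rows=[
    [0, 0, 0.002, 0, 0],
    [0, 0, 0, 0, 0],
  ],
)

```text
time: 5.7
position: [0.5477, 0.026, 0.0745]
tool_rot: [-1.571, 0.0, -0.001]
contact_force: [-1.0, -0.5, 4.8]
grip_width: 0.0002
```

Request:
servo_tool(
  rows=[
    [0, 0, 0.002, 0, 0],
    [0, 0, 0, 0, 0],
  ],
)

```text
time: 5.9
position: [0.5477, 0.026, 0.0726]
tool_rot: [-1.571, 0.0, -0.001]
contact_force: [-0.7, 0.5, 5.8]
grip_width: 0.0001
```

Request:
servo_tool(
  rows=[
    [0, 0, 0.002, 0, 0],
    [0, 0, 0, 0, 0],
  ],
)

```text
time: 6.1
position: [0.5478, 0.026, 0.0706]
tool_rot: [-1.571, 0.0, -0.001]
contact_force: [0.2, 1.7, 7.8]
grip_width: -0.0003
```

Request:
servo_tool(
  rows=[
    [0, 0, 0.002, 0, 0],
    [0, 0, 0, 0, 0],
  ],
)

```text
time: 6.3
position: [0.5479, 0.026, 0.0687]
tool_rot: [-1.571, 0.0, -0.001]
contact_force: [-0.5, 0.3, 7.4]
grip_width: 0.0001
```

Request:
servo_tool(
  rows=[
    [0, 0, 0.002, 0, 0],
    [0, 0, 0, 0, 0],
  ],
)

```text
time: 6.5
position: [0.5494, 0.026, 0.068]
tool_rot: [-1.571, -0.003, -0.004]
contact_force: [0.3, 1.6, 22.0]
grip_width: -0.0001
```

Request:
servo_tool(
  rows=[
    [0, 0, 0.001, 0, 0],
    [0, 0, 0, 0, 0],
  ],
)

```text
time: 6.7
position: [0.5502, 0.0261, 0.0678]
tool_rot: [-1.571, -0.004, -0.006]
contact_force: [0.0, 3.2, 34.2]
grip_width: -0.0
```

Request:
servo_tool(
  rows=[
    [0, 0, -0.0008, 0, 0],
    [0, 0.0036, 0, 0.0002, 0.0262],
    [0, 0.0036, 0, 0.0002, 0.0262],
    [0, 0.0036, 0, 0.0002, 0.0262],
    [0, 0.0036, 0, 0.0002, 0.0262],
  ],
)

```text
time: 7.2
position: [0.5637, 0.0265, 0.0679]
tool_rot: [-1.569, 0.081, -0.087]
contact_force: [-1.3, 4.2, 24.5]
grip_width: -0.0001
```

Request:
servo_tool(
  rows=[
    [0, 0.0036, 0, 0.0002, 0.0262],
    [0, 0.0036, 0, 0.0002, 0.0262],
    [0, 0.0036, 0, 0.0002, 0.0262],
    [0, 0.0036, 0, 0.0002, 0.0262],
    [0, 0, 0, 0, 0],
  ],
)

```text
time: 7.7
position: [0.5787, 0.0253, 0.068]
tool_rot: [-1.563, 0.162, -0.17]
contact_force: [1.3, 5.1, 23.3]
grip_width: -0.0002
```

```bash
cat > m.py <<'E'
from h import *
togo([0,0,0])
for n in("scene","side"):
    im=grab_frame(n); c=get_calibration(n)
    cv2.imwrite(f"pics/{n}_{read_state()['time']:.2f}.png",im[:,:,::-1])
    for p,s in blobs(im,(105,150,40),(125,255,255),25):
        x=plane(c,p,.099)[0]
        if np.hypot(*(x-[.56,-.11]))<.2: print(n,"blue",s[4],p.round(1),x.round(4),"angle",round(np.arctan2(x[1]+.11,x[0]-.56)-np.pi/2,3),"r",np.hypot(*(x-[.56,-.11])).round(3))
E
python3 m.py
```

```text
t 7.7 pos [0.5787 0.0253 0.068 ] F [ 1.3  5.1 23.3] move(tool) [-0.5608  0.0652 -0.1463]
scene blue 192 [247.2 227.9] [0.5964 0.0203] angle -0.272 r 0.135
side blue 115 [296.1 219.9] [0.5891 0.0148] angle -0.229 r 0.128
```

Request:
servo_tool(
  rows=[
    [0, 0.0036, 0, 0.0002, 0.0262],
    [0, 0.0036, 0, 0.0002, 0.0262],
    [0, 0.0036, 0, 0.0002, 0.0262],
    [0, 0.0036, 0, 0.0002, 0.0262],
    [0, 0.0036, 0, 0.0002, 0.0262],
  ],
)

```text
time: 8.3
position: [0.5959, 0.0218, 0.068]
tool_rot: [-1.553, 0.265, -0.272]
contact_force: [-0.4, 6.4, 22.0]
grip_width: -0.0001
```

Request:
servo_tool(
  rows=[
    [0, 0.0036, 0, 0.0002, 0.0262],
    [0, 0.0036, 0, 0.0002, 0.0262],
    [0, 0.0036, 0, 0.0002, 0.0262],
    [0, 0.0036, 0, 0.0002, 0.0262],
    [0, 0, 0, 0, 0],
  ],
)

```text
time: 8.8
position: [0.6102, 0.0171, 0.068]
tool_rot: [-1.54, 0.347, -0.355]
contact_force: [3.1, 7.1, 20.3]
grip_width: 0.0
```

```bash
python3 m.py; ls pics
```

```text
t 8.8 pos [0.6102 0.0171 0.068 ] F [ 3.1  7.1 20.3] move(tool) [-0.5431  0.0648 -0.2796]
scene blue 209 [254.3 238.3] [0.6263 0.0096] angle -0.506 r 0.137
side blue 119 [311.6 217.2] [0.6192 0.0044] angle -0.477 r 0.129
near.png
near2.png
near3.png
near4.png
near5.png
scene0.png
scene_7.75.png
scene_8.85.png
side0.png
side_7.80.png
side_8.90.png
```

Tip kinematics and blob shift agree that the table is at about -0.45 rad. Three more rows will bring it to the hole, then I'll lift.

Request:
servo_tool(
  rows=[
    [0, 0.0036, 0, 0.0002, 0.0262],
    [0, 0.0036, 0, 0.0002, 0.0262],
    [0, 0.0036, 0, 0.0002, 0.024],
    [0, 0, 0, 0, 0],
  ],
)

```text
time: 9.3
position: [0.6202, 0.0127, 0.068]
tool_rot: [-1.529, 0.406, -0.414]
contact_force: [3.5, 7.6, 19.3]
grip_width: 0.0001
```

```bash
python3 m.py; python3 -c "
from h import *
x,y=read_state()['position'][:2]; print(np.arctan2(y+.11,x-.56)-np.arctan2(.1361,-.0098))"
```

```text
t 9.3 pos [0.6202 0.0127 0.068 ] F [ 3.5  7.6 19.3] move(tool) [-0.531   0.0646 -0.3214]
scene blue 223 [255.7 242.2] [0.6357 0.0044] angle -0.585 r 0.137
side blue 121 [316.8 217. ] [ 0.6281 -0.0007] angle -0.558 r 0.129
-0.5263272531657013
```

Request:
servo_tool(
  rows=[
    [0, 0, -0.002, 0, 0],
    [0, 0, -0.002, 0, 0],
    [0, 0, -0.002, 0, 0],
    [0, 0, 0, 0, 0],
  ],
)

```text
time: 9.8
position: [0.6184, 0.0126, 0.073]
tool_rot: [-1.531, 0.408, -0.411]
contact_force: [2.0, 3.7, 5.1]
grip_width: 0.0
```

The button followed the tip up 5 mm with about 5 N on it, so the pin is going in. Lifting clear.

Request:
servo_tool(
  rows=[
    [0, 0, -0.002, 0, 0],
    [0, 0, -0.005, 0, 0],
    [0, 0, -0.02, 0, 0],
    [0, 0, -0.04, 0, 0],
    [0, 0, -0.04, 0, 0],
  ],
)

```text
time: 10.3
position: [0.6164, 0.012, 0.18]
tool_rot: [-1.533, 0.412, -0.408]
contact_force: [1.8, -0.6, -0.3]
grip_width: -0.0003
```

Request:
servo_tool(
  rows=[
    [0, -0.02, -0.02, 0.03, 0],
    [0, -0.02, 0, 0.04, 0],
    [0, 0, 0, 0.04, 0],
    [0, 0, 0, 0, 0],
    [0, 0, 0, 0, 0],
  ],
)

```text
time: 10.8
position: [0.6373, 0.1279, 0.1989]
tool_rot: [-1.533, 0.409, -0.408]
contact_force: [-0.0, -0.8, -0.4]
grip_width: 0.0003
```

```bash
sed -i 's/,\.099)/,.107)/' m.py; python3 m.py; python3 - <<'E'
from h import *
a=[cv2.resize(grab_frame(n)[y:y+200,x:x+200,::-1],(400,400),interpolation=cv2.INTER_CUBIC) for n,x,y in(("scene",140,180),("side",210,180))]
cv2.imwrite("pics/end.png",np.hstack(a))
for n in("scene","side"):
    im=grab_frame(n);c=get_calibration(n)
    for p,s in blobs(im,(12,110,70),(28,255,255),6)+blobs(im,(0,170,60),(6,255,255),20):
        x=plane(c,p,.042)[0]
        if np.hypot(*(x-[.56,-.11]))<.3: print(n,p.round(1),s[4],x.round(4))
E
```

```text
t 10.8 pos [0.6373 0.1279 0.1989] F [-0.  -0.8 -0.4] move(tool) [-0.4889  0.1996 -0.4281]
scene blue 249 [254.9 236.2] [0.6316 0.0068] angle -0.55 r 0.137
side blue 171 [314.7 213.3] [0.626  0.0042] angle -0.524 r 0.132
scene [241.9 254. ] 23 [0.5837 0.0157]
scene [247. 265.] 21 [0.6124 0.0028]
scene [114.8 269. ] 16 [ 0.4702 -0.1627]
scene [107. 290.] 50 [ 0.5103 -0.1954]
scene [230.5 293.1] 53 [ 0.647  -0.0586]
scene [113.4 311.2] 59 [ 0.5606 -0.2089]
scene [208.9 314.1] 63 [ 0.6607 -0.1086]
scene [303.3 325.8] 644 [ 0.769  -0.0275]
scene [137.9 325.4] 66 [ 0.6107 -0.1955]
scene [173.9 326.4] 68 [ 0.6469 -0.1586]
scene [249.7 223.4] 97 [0.5206 0.0862]
scene [237.4 236.9] 83 [0.5391 0.0419]
side [364.1 220.1] 210 [ 0.7399 -0.0243]
side [314.4 230.2] 47 [0.6333 0.0097]
side [288.1 251. ] 16 [ 0.5573 -0.0066]
side [339.5 248.7] 11 [ 0.6495 -0.0574]
side [360.3 264.9] 21 [ 0.6612 -0.1115]
side [272.5 267.4] 31 [ 0.5095 -0.024 ]
side [369.4 286. ] 31 [ 0.6457 -0.1598]
side [265.8 289.5] 40 [ 0.4726 -0.0607]
side [366.2 309.7] 40 [ 0.6084 -0.197 ]
side [273.3 312.7] 45 [ 0.459  -0.1106]
side [294.  329.9] 47 [ 0.4727 -0.1601]
side [322.3 335.9] 46 [ 0.5091 -0.1967]
side [242.1 242.3] 199 [0.4882 0.0622]
```

View pics/end.png

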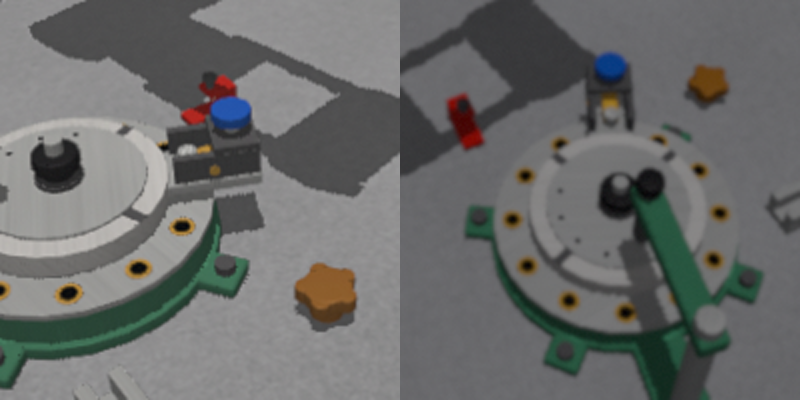

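The table sits in the next hole in both views. The scene-to-side offset of the button at the z=0.107 plane matches the start, (5.6, 2.6) mm against (5.1, 2.1) mm, so the plunger is fully up. The loose things haven't moved.

```bash
python3 -c "
from bench import *
print(job_done())"
```

```text
the job is handed in; nothing more can be done
None
```

The table is indexed one hole clockwise and the job is handed in at about 11 s of the 32 s allowed. I pressed the plunger with the shut fingertips, dragged it round the 30° arc by friction, and lifted off so the pin sprang home.

**Checks at the end**
- **Table angle:** the two cameras put the table at -0.528 and -0.540 rad, each corrected for its own offset at the start. The target is -0.5236.
- **Plunger:** it followed the fingertip up about 5 mm with about 5 N still on it. Its height then matched the start in both views, so I take the pin as home.
- **Clearance:** the arm is clear of everything, with force readings back at noise level.
- **Loose things:** the bronze knob and die clip were re-measured unmoved to within about 1 mm. The channel die was only partly in the last picture and was not measured; the arm never went near it.

**What disagreed:** the visible fingertip was well above the reported TCP. Contact with the 110 mm button came at a reported height of about 0.075 m. I found contact by force instead, and pressed 13 mm off the button's centre to keep the grasp point away from plunger_top. Pressing also briefly overshot to 34 N at the bottom stop before I eased it to about 20–25 N for the turn.

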